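# Hang a rinsed steel cup on its drying post

## Task

The rinsed steel cup lies on its side in the sloping wire cradle. Pick it up, turn it mouth down and lower it gently over the empty wire drying post until you feel its floor rest on the rubber pad on top, then let go of it there, standing straight. Do not drop it on, and leave the cup already drying on the other post and the bottle, tip cleaner and tape nearby where they are.

Things in the scene. Friction and masses are not known exactly. Their poses are not given: they have to be found in the camera images.
- cup: the rinsed cup: straight stainless steel cup, 52 mm outside diameter, 88 mm tall, 47 mm wide inside, floor 3 mm thick, 0.1 to 0.2 kg. Origin: centre of the outside of its closed end; its z axis runs along the cup towards the mouth (centre at z = 88 mm). At the start it lies in the cradle, mouth end lower, z axis 20 degrees below level
- cup_floor (a point): centre of the cup's inner floor, 3 mm from the origin towards the mouth; its z axis is the cup's
- cradle: fixed wire cradle in a grey drip tray 124 x 92 x 12 mm; the cup lies on its two sloping rails, 32 mm apart, under the cup; beside the cup is free space. Two wire ends stand up before the lower edge of the mouth. Origin: underside centre; x axis points level to the low (mouth) end. The cup's closed end lies at x -41, z 81 mm, its mouth at x 41, z 51 mm
- free_post: the empty drying post, fixed: round grey foot 96 mm wide, 11 mm high, and an upright cage of two crossed steel wire hoops, 41 mm across up to 82 mm height, then rounded inwards to a black rubber pad 23 mm wide at the top. Origin: centre of the underside on the bench, z up
- free_post_top (a point): top centre of the rubber pad of the empty post, 110 mm above the bench; the floor of a cup in place rests on it, its rim then hanging 25 mm above the bench
- busy_post: a second post, the same as the empty one, fixed, which carries the dry cup. Origin: centre of the underside
- dry_cup: a second cup, the same as the first, standing mouth down on the busy post; leave it alone. Origin: centre of the outside of its closed end (now its top), z axis towards the mouth (down)
- flux_bottle: yellow dispensing bottle with a nozzle, 40 mm diameter, 112 mm tall, loose; origin at the centre of its underside
- tip_cleaner: black round tip cleaner with brass wool, 60 mm diameter, 48 mm tall, loose; origin at the centre of its underside
- tape_1: roll of black tape lying flat, 62 mm diameter, 19 mm tall, loose; origin at the centre of its underside

How it is judged:
By the outcome, as a careful person would: the job done as asked, in the order asked, and still so for the second after the job is handed in, with the robot touching nothing.
It also fails if it takes over 45 s, if anything falls off the work surface, if the arm or the gripper's body presses on something with over 40 N, if the wrist force passes 120 N, or if a joint passes its speed limit or range.

## Robot

A 6-joint arm with a two-finger parallel gripper is mounted at the origin on a cart in front of the work surface, level with it; the furniture and walls round the work are solid. World frame = base frame: x ahead of the robot, y to its left, z up, the work surface at z = 0. Lengths are in m, angles in rad, forces in N, time in s.
With the tool pointing down it reaches from about 0.375 to 0.9 m from the base axis. Payload 3.1 kg.
Tool frame: the origin (TCP) lies between the finger pads; the fingertips stand 19 mm ahead of it and the grasp point (between the pads) is the TCP; z points along the fingers, y is the line along which they close (so a half turn about z gives the same grasp; the last joint's range is limited). The gripper opens to 87 mm and grips with 3 to 60 N. Pads are 19 mm wide; open, the fingers measure 117 mm over their backs; the gripper's body (75 mm by 190 mm) begins 51 mm behind the grasp point.
Start: joints at [-1.516, 0.527, 1.433, -0, 1.181, -0.178], TCP at [0.144, -0.608, 0.242] pointing down, gripper open.
Joint ranges: [-3.08, 3.08], [-0.75, 2.2], [0.22, 2.44], [-1.43, 4.57], [0, 2.65], [-2.85, 2.85]. Speed limits (rad/s): [2.79, 2.79, 3.14, 3.14, 3.14, 3.14].

## Interface

Orientations are given as a unit quaternion [x, y, z, w].
In Python, from rig import telemetry, viewer, hand_in gives the robot as it stands. The module is installed in compiled form; this text tells all that it offers.
- The arm moves only by the shell command python3 -m creep 'ROWS' [FORCE]. ROWS is JSON, a list of rows, each an object with "translation": the shift along the tool's x, y, z in mm, a list of three; "roll": the turn about the tool's z in degrees; "gripper": the finger opening in mm, from 0 to 87. In form: [{"translation": [tx, ty, tz], "roll": roll, "gripper": gripper}, ...]. A call has 1 to 5 rows; each row is the pose to reach, as a shift and turn from the pose commanded when the call began, along the tool's axes at that moment; what a row does not reach only later rows make up. A row lasts 1/12 s, in which the tool goes at most 41.7 mm and 7.16 degrees, less where a joint would pass 70% of its speed; a pose out of reach is approached as far as the arm can. A call with a gripper value outside its range is refused whole. The fingers move at their own pace and stop on an object; FORCE is the grip in N (left out, the last holds). Time passes only in rows, so rows that repeat a pose let the fingers close. It gives the time, the measured TCP pose, the force, the opening and the grip force at its end, in the units of the state.
- telemetry.get_obs(): the state, without advancing time (a new reading comes with each control period).
- viewer.camera(name): name is "side" or "top"; returns the picture (480x640x3 uint8, blue, green, red); there is no depth.
- viewer.camera_info(name): a dict with "intrinsics" (3x3 intrinsics, pixels), "rvec" (rotation vector, rad) and "tvec" (3), from world to camera coordinates, as OpenCV has them. Camera axes: x right, y down, z forward; pixel columns grow to the right and rows downward; lengths in m; the calibration is good to about 2 mm. A picture is of the moment at which its call begins. camera_info takes no time and is no camera call.
- hand_in(): hands the job in; it is judged then, once.
Trained networks look in the newest picture that a camera, given by its name, has taken for a name from the list of things; names that differ only in an ending like _2 or _b are one class to them, and where a whole thing is asked for, a point or a joint stands for the part that bears it (a point fixed in the world has none). Each returns a list of dicts, best first, with "p" (0 to 1); they miss things now and then, are a little off and sometimes report something else, mostly with a low value. They report only what shows in the picture. A call takes as long as a camera call.
- viewer.recognise(camera, thing): "bbox" ([left, top, width, height] in pixels, round what is visible of it).
The state is a dict: "time": time; "q": joint angles; "joint_velocities": joint speeds; "joint_torque": joint torques, N m; "position": TCP position; "tool_rot": TCP orientation; "ft_force": force on the tool from outside, world axes, zero at the start; "moment": the same for the moment, N m; "grip_width": finger opening in m; "grip_force": force on a finger pad.
Only numpy, scipy, OpenCV 4.12 (cv2) and the standard library are available. Lean on these libraries where they do the work, as an engineer would, in place of code of your own. Each camera call takes 0.05 s, during which the arm holds its last target. There are 200 camera calls.

## Working session

There is one attempt and no reset: what is moved stays moved. The work goes in short steps, Python scripts to look and compute and a shell command to move; the robot and the scene stay as the last step left them, time stands still between calls to the robot, and variables do not carry over. Pictures are saved under pics/ and viewed, at most 10 in all, crops included, and the job is handed in when it is done.

```bash
mkdir -p pics; cat > h.py <<'E'
import numpy as np, cv2
from rig import telemetry, viewer
def P(n):
    i=viewer.camera_info(n); K=np.array(i["intrinsics"],float).reshape(3,3)
    return K,np.array(i["rvec"],float).ravel(),np.array(i["tvec"],float).ravel()
def proj(n,X):
    K,r,t=P(n); return cv2.projectPoints(np.array(X,float).reshape(-1,1,3),r,t,K,None)[0].reshape(-1,2)
def ray(n,uv,z):
    K,r,t=P(n); R=cv2.Rodrigues(r)[0]; c=-R.T@t; d=R.T@np.linalg.inv(K)@[uv[0],uv[1],1]
    return c+d*(z-c[2])/d[2]
E
python3 - <<'E'
from h import *
for c in ["side","top"]:
    im=viewer.camera(c); cv2.imwrite(f"pics/{c}0.png",im)
    K,r,t=P(c); R=cv2.Rodrigues(r)[0]; print(c,(-R.T@t).round(3),R[2].round(3),K[0,0])
    for n in ["cup","cradle","free_post","flux_bottle","tip_cleaner","tape_1"]:
        print(n,[(np.round(d["bbox"]).tolist(),round(d["p"],2)) for d in viewer.recognise(c,n)[:3]])
print(telemetry.get_obs())
E
```

```text
side [0.794 0.317 0.981] [-0.187 -0.434 -0.881] 458.13782492885457
cup [([332.0, 162.0, 32.0, 37.0], 0.81)]
cradle []
free_post [([323.0, 314.0, 46.0, 49.0], 0.73)]
flux_bottle [([255.0, 303.0, 26.0, 26.0], 0.74)]
tip_cleaner [([400.0, 255.0, 25.0, 30.0], 0.83)]
tape_1 [([394.0, 214.0, 26.0, 29.0], 0.65)]
top [ 0.357 -0.094  1.311] [ 0.192 -0.021 -0.981] 617.1828274966424
cup [([368.0, 287.0, 48.0, 25.0], 0.7), ([201.0, 206.0, 46.0, 41.0], 0.68)]
cradle [([355.0, 283.0, 63.0, 42.0], 0.82)]
free_post [([202.0, 206.0, 43.0, 41.0], 0.71), ([297.0, 328.0, 25.0, 32.0], 0.27)]
flux_bottle [([262.0, 152.0, 21.0, 27.0], 0.57)]
tip_cleaner [([241.0, 306.0, 32.0, 28.0], 0.9)]
tape_1 [([297.0, 329.0, 24.0, 34.0], 0.86), ([293.0, 231.0, 26.0, 33.0], 0.25)]
{'time': 0.7, 'q': array([-1.51649192e+00,  5.27461533e-01,  1.43266109e+00,  2.18177181e-05,
        1.18143802e+00, -1.78513835e-01]), 'joint_velocities': array([-0.00150677, -0.0017095 ,  0.00057775,  0.00023454, -0.00066102,
       -0.00133572]), 'joint_torque': array([-1.06959436e-03, -4.39865184e+01, -1.76947206e+01,  6.33585406e-02,
        5.04011172e-02, -3.36868080e-07]), 'position': array([ 0.14422581, -0.60812091,  0.24158447]), 'tool_rot': array([9.93232587e-01, 1.16142275e-01, 9.07948007e-06, 1.66028450e-05]), 'ft_force': array([-0.00135951,  0.50050027,  0.85331115]), 'moment': array([-0.03508929, -0.01631875, -0.0375429 ]), 'grip_force': 0.0, 'grip_width': 0.08700145001082327}
```

View pics/top0.png

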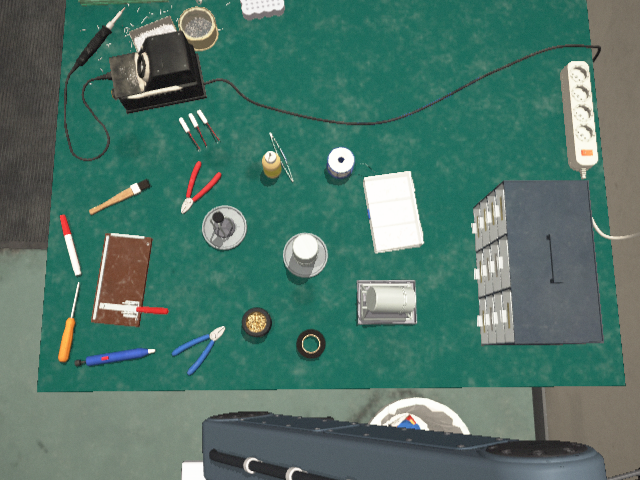

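View pics/side0.png

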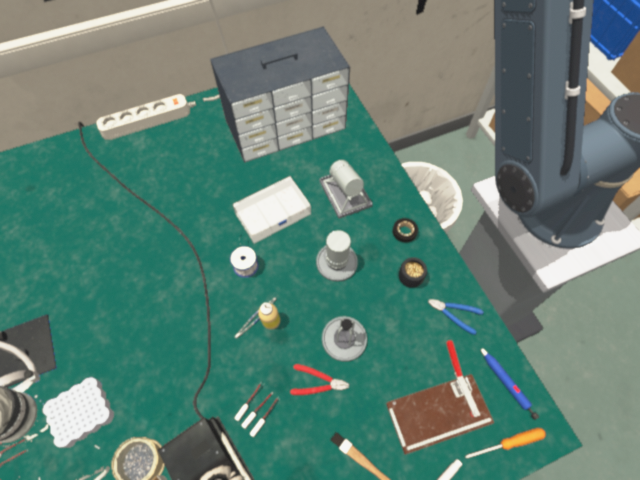

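The top view shows the cradle and cup at about (387,302), the busy post at (305,255) and the free post at (224,228). I'll enlarge these to get the cup's direction.

```bash
python3 - <<'E'
from h import *
t=cv2.imread("pics/top0.png"); s=cv2.imread("pics/side0.png")
r=lambda im,x,y,w,h,f:cv2.resize(im[y:y+h,x:x+w],None,fx=f,fy=f,interpolation=cv2.INTER_CUBIC)
a=r(t,350,270,76,60,5); b=r(s,310,150,76,60,5); c=r(t,190,195,76,60,5); d=r(s,310,305,76,60,5)
cv2.imwrite("pics/crop.png",np.vstack([np.hstack([a,b]),np.hstack([c,d])]))
for uv in [(358,281),(416,281),(417,324),(358,325),(387,302)]: print(uv,ray("top",uv,.012).round(4))
print("post foot",ray("top",(224,228),.011).round(4),"side",ray("side",(345,338.5),.011).round(4))
print("busy foot",ray("top",(305,255),.011).round(4),"pad top",ray("top",(217,217),.11).round(4),ray("side",(347,324),.11).round(4))
E
```

```text
(358, 281) [ 0.5133 -0.2064  0.012 ]
(416, 281) [ 0.5124 -0.3296  0.012 ]
(417, 324) [ 0.422  -0.3281  0.012 ]
(358, 325) [ 0.421  -0.2043  0.012 ]
(387, 302) [ 0.4684 -0.2665  0.012 ]
post foot [0.6298 0.079  0.011 ] side [0.6312 0.0827 0.011 ]
busy foot [ 0.57   -0.0945  0.011 ] pad top [0.6314 0.0802 0.11  ] [0.632  0.0818 0.11  ]
```

View pics/crop.png

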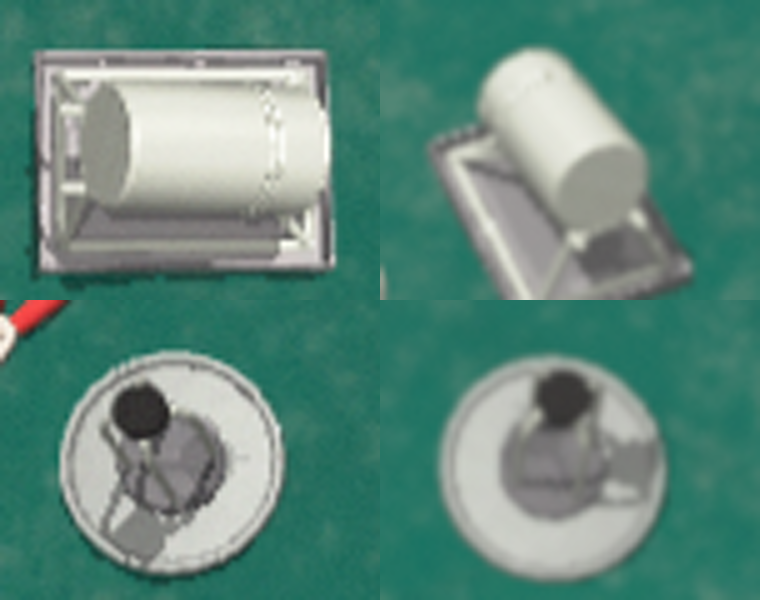

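The crops show the closed end facing +y (image left, the higher end) and the mouth towards -y, so cradle x is about -y in the world. I'll check the model against both views and get the cabinet height.

```bash
cat >> h.py <<'E'
def cyl(o,a,L=.088,r=.026,n=60):
    o=np.array(o);a=np.array(a);u=np.cross(a,[1,0,0] if abs(a[0])<.9 else [0,1,0]);u/=np.linalg.norm(u);v=np.cross(a,u)
    w=np.linspace(0,2*np.pi,n);c=np.outer(np.cos(w),u)*r+np.outer(np.sin(w),v)*r
    return np.vstack([o+c,o+L*a+c])
def box(n,X):
    p=proj(n,X);l=p.min(0);return np.r_[l,p.max(0)-l].round(1)
E
python3 - <<'E'
from h import *
C=np.array([.467,-.267]); a=np.array([0,-np.cos(.349),-np.sin(.349)])
X=cyl([C[0],C[1]+.041,.081],a)
for c in("top","side"): print(c,"cup model",box(c,X))
print("tray side",[ray("side",p,.012).round(3) for p in[(372,204),(320,178),(345,214)]])
F=[.631,.081]
for c in("top","side"): print("foot",box(c,cyl([*F,.011],[0,0,-1],.001,.048)),"pad",box(c,cyl([*F,.11],[0,0,-1],.003,.0115)))
print("cab",[(z,ray("side",(228,97),z).round(3),ray("top",(505,182),z).round(3)) for z in(.1,.15,.2,.25)])
E
```

```text
top cup model [365.6 286.8  50.9  26.9]
side cup model [329.9 158.8  34.3  36.6]
tray side [array([ 0.425, -0.201,  0.012]), array([ 0.513, -0.326,  0.012]), array([ 0.499, -0.201,  0.012])]Traceback (most recent call last):
  File "<stdin>", line 7, in <module>
  File "h.py", line 12, in cyl
    o=np.array(o);a=np.array(a);u=np.cross(a,[1,0,0] if abs(a[0])<.9 else [0,1,0]);u/=np.linalg.norm(u);v=np.cross(a,u)
                                                                                   ^^^^^^^^^^^^^^^^^^^^
numpy._core._exceptions._UFuncOutputCastingError: Cannot cast ufunc 'divide' output from dtype('float64') to dtype('int64') with casting rule 'same_kind'
```

```bash
sed -i 's/a=np.array(a);u/a=np.array(a,float);u/' h.py; python3 - <<'E'
from h import *
F=[.631,.081]
for c in("top","side"): print("foot",box(c,cyl([*F,.011],[0,0,-1],.001,.048)),"pad",box(c,cyl([*F,.11],[0,0,-1],.003,.0115)))
print("cab",[(z,ray("side",(228,97),z).round(3),ray("top",(505,182),z).round(3)) for z in(.1,.15,.2,.25)])
s=telemetry.get_obs(); from scipy.spatial.transform import Rotation as R
print(R.from_quat(s["tool_rot"]).as_matrix().T@(np.array([.467,-.2486,.16])-s["position"])*1000)
E
```

```text
foot [200.6 205.7  44.9  43.8] pad [210.8 211.6  11.8  11.6]
foot [322.5 316.4  44.6  43.9] pad [341.4 317.8  11.8  11.8]
cab [(0.1, array([ 0.656, -0.602,  0.1  ]), array([ 0.704, -0.505,  0.1  ])), (0.15, array([ 0.664, -0.549,  0.15 ]), array([ 0.69 , -0.488,  0.15 ])), (0.2, array([ 0.672, -0.497,  0.2  ]), array([ 0.675, -0.471,  0.2  ])), (0.25, array([ 0.679, -0.445,  0.25 ]), array([ 0.661, -0.454,  0.25 ]))]
[ 397.01121509 -275.35652687   81.58044045]
```

```bash
python3 -m creep '[{"translation":[0,0,-30],"roll":0,"gripper":87},{"translation":[0,0,-60],"roll":0,"gripper":87},{"translation":[33,-23,-60],"roll":0,"gripper":87},{"translation":[66,-46,-60],"roll":0,"gripper":87},{"translation":[99,-69,-60],"roll":0,"gripper":87}]' && python3 -m creep '[{"translation":[33,-23,0],"roll":0,"gripper":87},{"translation":[66,-46,0],"roll":0,"gripper":87},{"translation":[99,-69,0],"roll":0,"gripper":87},{"translation":[132,-92,0],"roll":0,"gripper":87},{"translation":[165,-115,0],"roll":0,"gripper":87}]' && python3 -m creep '[{"translation":[33,-23,0],"roll":0,"gripper":87},{"translation":[66,-46,0],"roll":0,"gripper":87},{"translation":[99,-69,0],"roll":0,"gripper":87},{"translation":[133,-91,0],"roll":0,"gripper":87},{"translation":[133,-91,0],"roll":0,"gripper":87}]'
```

```text
time: 1.12
position: [0.225, -0.5177, 0.3022]
tool_rot: [0.993, 0.115, 0.0, 0.001]
ft_force: [1.0, -0.5, -0.1]
grip_width: 0.0869
grip_force: 0.0
time: 1.53
position: [0.3596, -0.3666, 0.3018]
tool_rot: [0.993, 0.116, 0.0, 0.0]
ft_force: [0.5, -0.3, 0.9]
grip_width: 0.087
grip_force: 0.0
time: 1.95
position: [0.4709, -0.2435, 0.3019]
tool_rot: [0.993, 0.12, 0.002, -0.001]
ft_force: [-0.6, -1.0, -0.1]
grip_width: 0.087
grip_force: 0.0
```

```bash
python3 -m creep '[{"translation":[0,0,30],"roll":-7,"gripper":87},{"translation":[0,0,60],"roll":-14,"gripper":87},{"translation":[0,0,60],"roll":-21,"gripper":87},{"translation":[0,0,60],"roll":-28,"gripper":87},{"translation":[0,0,60],"roll":-35,"gripper":87}]' && python3 -m creep '[{"translation":[0,0,0],"roll":-7,"gripper":87},{"translation":[0,0,0],"roll":-14,"gripper":87},{"translation":[0,0,0],"roll":-21,"gripper":87},{"translation":[0,0,0],"roll":-28,"gripper":87},{"translation":[0,0,0],"roll":-35,"gripper":87}]' && python3 -m creep '[{"translation":[0,0,0],"roll":-6.5,"gripper":87},{"translation":[0,0,0],"roll":-6.5,"gripper":87},{"translation":[0,0,0],"roll":-6.5,"gripper":87}]'
python3 - <<'E'
from h import *
from scipy.spatial.transform import Rotation as R
s=telemetry.get_obs();M=R.from_quat(s["tool_rot"]).as_matrix();print(M.round(4),M.T@(np.array([.467,-.2486,.073])-s["position"])*1000,s["q"])
E
```

```text
time: 2.37
position: [0.4666, -0.249, 0.2408]
tool_rot: [0.911, 0.412, -0.0, -0.001]
ft_force: [-0.0, -1.0, -0.2]
grip_width: 0.0871
grip_force: 0.0
time: 2.78
position: [0.4668, -0.2494, 0.2417]
tool_rot: [0.745, 0.667, -0.0, 0.0]
ft_force: [0.0, -1.0, -0.3]
grip_width: 0.0869
grip_force: 0.0
time: 3.03
position: [0.4669, -0.2493, 0.2416]
tool_rot: [0.709, 0.705, 0.0, 0.0]
ft_force: [-0.6, -0.2, -0.8]
grip_width: 0.087
grip_force: 0.0
[[ 6.1e-03  1.0e+00  1.0e-04]
 [ 1.0e+00 -6.1e-03 -1.0e-04]
 [-1.0e-04  1.0e-04 -1.0e+00]] [6.83975865e-01 4.40147341e-02 1.68633453e+02] [-7.01619533e-01  3.98971612e-01  1.67182600e+00 -1.42898080e-05
  1.07059469e+00 -6.95547751e-01]
```

```bash
python3 -m creep '[{"translation":[0.7,0,38],"roll":0,"gripper":87},{"translation":[0.7,0,76],"roll":0,"gripper":87},{"translation":[0.7,0,114],"roll":0,"gripper":87},{"translation":[0.7,0,148],"roll":0,"gripper":87},{"translation":[0.7,0,168.6],"roll":0,"gripper":87}]' && python3 -m creep '[{"translation":[0,0,0],"roll":0,"gripper":70},{"translation":[0,0,0],"roll":0,"gripper":60},{"translation":[0,0,0],"roll":0,"gripper":56},{"translation":[0,0,0],"roll":0,"gripper":48},{"translation":[0,0,0],"roll":0,"gripper":45}]' 10 && python3 -m creep '[{"translation":[0,0,0],"roll":0,"gripper":45},{"translation":[0,0,0],"roll":0,"gripper":45},{"translation":[0,0,0],"roll":0,"gripper":45}]'
```

```text
time: 3.45
position: [0.4657, -0.2474, 0.0699]
tool_rot: [0.709, 0.705, -0.0, -0.002]
ft_force: [-0.4, 0.3, 0.9]
grip_width: 0.0869
grip_force: 0.0
time: 3.87
position: [0.4681, -0.2491, 0.0747]
tool_rot: [0.708, 0.706, 0.0, 0.002]
ft_force: [-0.5, 0.1, 0.0]
grip_width: 0.0614
grip_force: 0.0
time: 4.12
position: [0.4678, -0.2488, 0.0742]
tool_rot: [0.708, 0.706, 0.0, 0.001]
ft_force: [-0.3, 0.2, 6.2]
grip_width: 0.0526
grip_force: 10.0
```

```bash
python3 -m creep '[{"translation":[-4.5,0,-4.2],"roll":0,"gripper":45},{"translation":[-8.9,0,-8],"roll":0,"gripper":45},{"translation":[-14,0,-11.4],"roll":0,"gripper":45},{"translation":[-19,0,-14.4],"roll":0,"gripper":45},{"translation":[-24.6,0,-16.8],"roll":0,"gripper":45}]'
python3 - <<'E'
from h import *
t=viewer.camera("top"); s=viewer.camera("side")
r=lambda im,x,y:cv2.resize(im[y:y+90,x:x+100],None,fx=4,fy=4,interpolation=cv2.INTER_CUBIC)
cv2.imwrite("pics/arc1.png",np.hstack([r(t,350,250),r(s,300,130)])); print(telemetry.get_obs()["ft_force"])
E
```

```text
time: 4.53
position: [0.4662, -0.2717, 0.0902]
tool_rot: [0.708, 0.706, 0.0, -0.002]
ft_force: [0.1, 3.2, 2.5]
grip_width: 0.0526
grip_force: 10.0
[-1.30816177  2.59822943  5.4447622 ]
```

View pics/arc1.png

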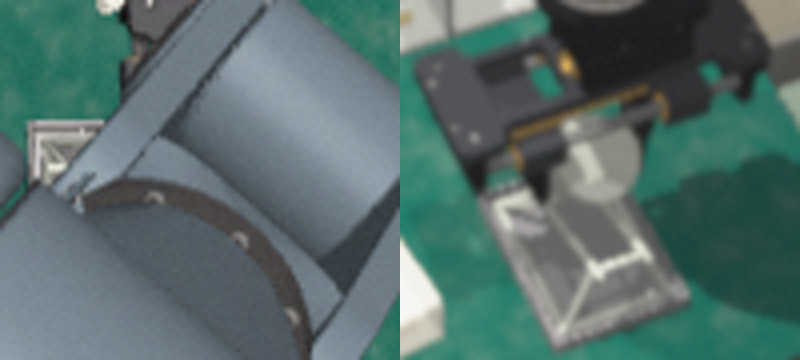

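The closed end now tilts upwards in the grip, and the wire pushes back with about 3 N. Continuing the arc.

```bash
python3 -m creep '[{"translation":[-5.6,0,-2.1],"roll":0,"gripper":45},{"translation":[-11.4,0,-3.6],"roll":0,"gripper":45},{"translation":[-17.3,0,-4.6],"roll":0,"gripper":45},{"translation":[-23.3,0,-5.1],"roll":0,"gripper":45},{"translation":[-29.3,0,-5],"roll":0,"gripper":45}]' && python3 -m creep '[{"translation":[-6,0,0.6],"roll":0,"gripper":45},{"translation":[-11.9,0,1.7],"roll":0,"gripper":45},{"translation":[-17.7,0,3.3],"roll":0,"gripper":45},{"translation":[-23.3,0,5.4],"roll":0,"gripper":45},{"translation":[-23.3,0,5.4],"roll":0,"gripper":45}]'
python3 - <<'E'
from h import *
t=viewer.camera("top"); s=viewer.camera("side")
r=lambda im,x,y:cv2.resize(im[y:y+90,x:x+100],None,fx=4,fy=4,interpolation=cv2.INTER_CUBIC)
cv2.imwrite("pics/arc2.png",np.hstack([r(t,350,250),r(s,300,130)])); print(telemetry.get_obs()["ft_force"])
E
```

```text
time: 5.05
position: [0.4669, -0.3029, 0.0945]
tool_rot: [0.708, 0.706, 0.0, -0.0]
ft_force: [0.3, 2.6, -0.5]
grip_width: 0.0519
grip_force: 10.0
time: 5.47
position: [0.4675, -0.3272, 0.089]
tool_rot: [0.708, 0.706, 0.0, 0.001]
ft_force: [1.7, -0.5, -1.7]
grip_width: 0.0509
grip_force: 10.0
[ 0.60105445  0.4320564  -0.77452928]
```

View pics/arc2.png

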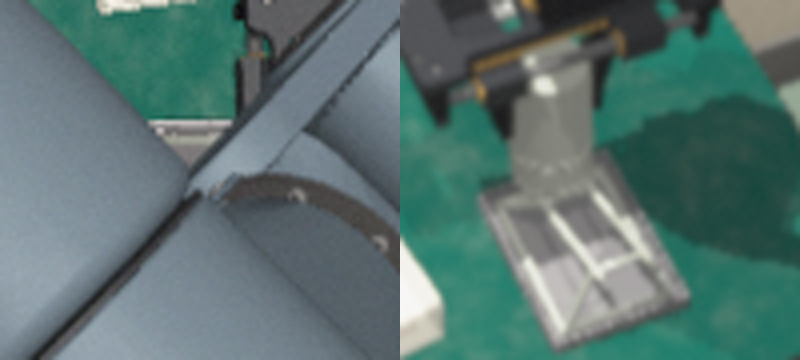

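The cup now hangs almost upright in the grip: its left edge is at about px 328 in the side view, its right edge at 349 and the bottom of its rim at row 180. I'll fit position and tilt.

```bash
python3 - <<'E'
from h import *
s=viewer.camera("side"); print(telemetry.get_obs()["position"],telemetry.get_obs()["grip_width"])
print([(d["bbox"],d["p"]) for d in viewer.recognise("side","cup")])
p=telemetry.get_obs()["position"]
big=lambda:cv2.resize(s[125:195,305:375],None,fx=5.7,fy=5.7,interpolation=cv2.INTER_CUBIC)
out=[]
for tilt in(0,10):
  im=big(); t=np.radians(tilt); a=np.array([0,-np.sin(t),-np.cos(t)])
  o=p-.024*a; q=proj("side",cyl(o,a))
  q=((q-[305,125]+.5)*5.7).astype(int); print(tilt,box("side",cyl(o,a)))
  for k in(q[:60],q[60:]): cv2.polylines(im,[k.reshape(-1,1,2)],True,(0,0,255),1)
  out.append(im)
cv2.imwrite("pics/fit.png",np.hstack(out))
E
```

```text
[ 0.46694687 -0.32608177  0.08928013] 0.050277511866872834
[([327.6, 140.7, 19.5, 36.5], 0.66), ([317.8, 313.5, 47.4, 44.4], 0.21)]
0 [326.2 138.7  22.1  38.8]
10 [324.5 139.   24.4  35.9]
```

View pics/fit.png

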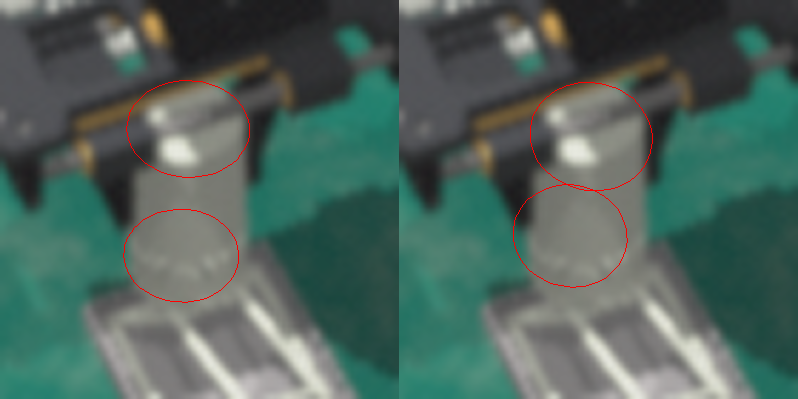

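```bash
python3 -m creep '[{"translation":[0,0,-10],"roll":0,"gripper":45},{"translation":[0,0,-25],"roll":0,"gripper":45},{"translation":[0,0,-45],"roll":0,"gripper":45},{"translation":[0,0,-60],"roll":0,"gripper":45},{"translation":[0,0,-60],"roll":0,"gripper":45}]' 12
python3 - <<'E'
from h import *
s=viewer.camera("side"); o=telemetry.get_obs(); p=o["position"]; print(p,o["grip_width"],o["ft_force"],o["moment"])
q0=proj("side",p-[0,0,.02])[0].astype(int); c0=q0-[35,40]
im=cv2.resize(s[c0[1]:c0[1]+80,c0[0]:c0[0]+70],None,fx=7,fy=7,interpolation=cv2.INTER_CUBIC)
for a in(np.array([0,0,-1.]),):
  q=((proj("side",cyl(p-.024*a,a))-c0+.5)*7).astype(int)
  for k in(q[:60],q[60:]): cv2.polylines(im,[k.reshape(-1,1,2)],True,(0,0,255),1)
cv2.imwrite("pics/lift.png",im)
E
```

```text
time: 6.08
position: [0.4681, -0.3268, 0.153]
tool_rot: [0.708, 0.706, -0.0, 0.003]
ft_force: [0.3, -0.8, -0.5]
grip_width: 0.0505
grip_force: 12.0
[ 0.46751265 -0.32619906  0.15142297] 0.05065982677998029 [-0.57893921  0.41656542 -1.1788184 ] [-0.09224699 -0.13304306 -0.04295046]
```

View pics/lift.png

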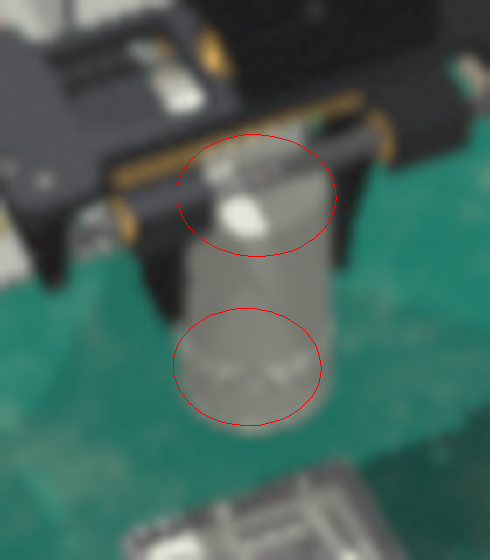

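```bash
python3 -m creep '[{"translation":[0,0,-25],"roll":0,"gripper":45},{"translation":[0,0,-60],"roll":0,"gripper":45},{"translation":[0,0,-88],"roll":0,"gripper":45},{"translation":[12,5,-88],"roll":0,"gripper":45},{"translation":[35,14,-88],"roll":0,"gripper":45}]' && python3 -m creep '[{"translation":[24,9.7,0],"roll":0,"gripper":45},{"translation":[48,19.4,0],"roll":0,"gripper":45},{"translation":[72,29,0],"roll":0,"gripper":45},{"translation":[96,38.7,0],"roll":0,"gripper":45},{"translation":[120,48.4,0],"roll":0,"gripper":45}]' && python3 -m creep '[{"translation":[24,9.7,0],"roll":0,"gripper":45},{"translation":[48,19.4,0],"roll":0,"gripper":45},{"translation":[72,29,0],"roll":0,"gripper":45},{"translation":[96,38.7,0],"roll":0,"gripper":45},{"translation":[120,48.4,0],"roll":0,"gripper":45}]' && python3 -m creep '[{"translation":[24,9.7,0],"roll":0,"gripper":45},{"translation":[48,19.4,0],"roll":0,"gripper":45},{"translation":[72,29,0],"roll":0,"gripper":45},{"translation":[96,38.7,0],"roll":0,"gripper":45},{"translation":[120,48.4,0],"roll":0,"gripper":45}]' && python3 -m creep '[{"translation":[7,3,0],"roll":0,"gripper":45},{"translation":[10,4,0],"roll":0,"gripper":45},{"translation":[10,4,0],"roll":0,"gripper":45},{"translation":[10,4,0],"roll":0,"gripper":45}]'
python3 - <<'E'
from h import *
s=viewer.camera("side"); t=viewer.camera("top"); o=telemetry.get_obs(); p=o["position"]; print(p,o["grip_width"],o["ft_force"],o["moment"])
cv2.imwrite("pics/s3raw.png",s)
out=[]
for n,im in(("side",s),("top",t)):
  c0=proj(n,p-[0,0,.03])[0].astype(int)-[35,40]; c0=np.maximum(c0,0)
  im=cv2.resize(im[c0[1]:c0[1]+80,c0[0]:c0[0]+70],(490,560),interpolation=cv2.INTER_CUBIC); a=np.array([0,0,-1.])
  if n=="side":
   im2=im.copy()
   q=((proj(n,cyl(p-.024*a,a))-c0+.5)*7).astype(int)
   for k in(q[:60],q[60:]): cv2.polylines(im,[k.reshape(-1,1,2)],True,(0,0,255),1)
  out.append(im)
cv2.imwrite("pics/over.png",cv2.resize(np.hstack(out),(800,457)))
E
```

```text
time: 6.55
position: [0.4812, -0.2927, 0.2384]
tool_rot: [0.709, 0.705, -0.001, 0.002]
ft_force: [0.3, -0.6, -2.1]
grip_width: 0.0505
grip_force: 12.0
time: 6.97
position: [0.5288, -0.1685, 0.2355]
tool_rot: [0.708, 0.706, -0.001, -0.002]
ft_force: [0.3, 0.2, -1.6]
grip_width: 0.0505
grip_force: 12.0
time: 7.38
position: [0.5774, -0.0488, 0.2354]
tool_rot: [0.708, 0.706, -0.001, -0.002]
ft_force: [-0.0, -0.8, -1.1]
grip_width: 0.0508
grip_force: 12.0
time: 7.8
position: [0.626, 0.0708, 0.2351]
tool_rot: [0.708, 0.706, -0.001, -0.001]
ft_force: [0.0, 0.0, -1.1]
grip_width: 0.0508
grip_force: 12.0
time: 8.13
position: [0.6303, 0.0783, 0.2364]
tool_rot: [0.708, 0.706, -0.001, -0.001]
ft_force: [0.4, -0.4, -0.9]
grip_width: 0.0506
grip_force: 12.0
[0.63061105 0.0778493  0.23701291] 0.050330191279249065 [ 1.15149492 -0.2064176  -1.94540134] [-0.0118533  -0.10815478 -0.03993024]
```

View pics/over.png

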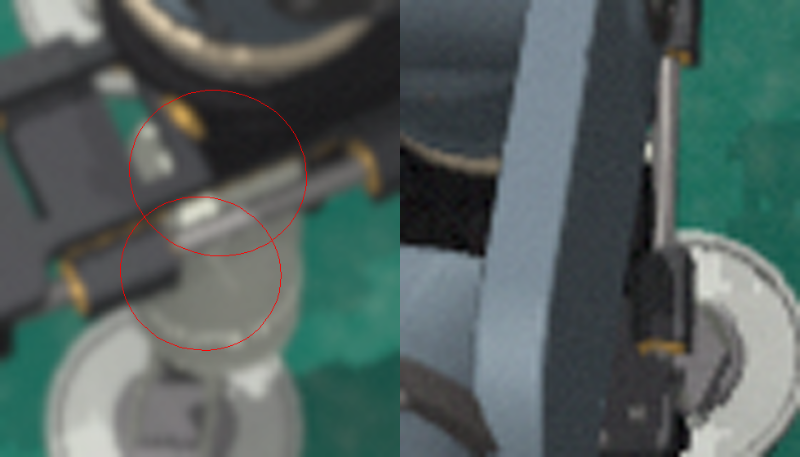

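The side view shows the cup rim at about 3-4 px right and 4 px below the vertical model, so the cup is tilted or has slid in the grip. I'll fit that numerically.

```bash
python3 - <<'E'
from h import *
p=np.array([.6306,.0780,.2366])
c0=proj("side",p-[0,0,.03])[0].astype(int)-[35,40]
px=lambda u,v:(np.array([u,v])/5.714+c0-.0).round(1)
print("obs L,R,B",px(152,300),px(300,285),px(225,372))
s=cv2.imread("pics/s3raw.png").astype(int)
for y in range(c0[1]+48,c0[1]+68): 
    r=s[y,c0[0]+18:c0[0]+58]; print(y,c0[0]+18," ".join("%3d"%v for v in (r[:,1]-r[:,2])))   # greenness
for t in(-5,0,5,10,15,20):
  for d in(.014,.024):
    a=np.array([0,np.sin(np.radians(t)),-np.cos(np.radians(t))]); b=box("side",cyl(p-d*a,a)[60:]); print(t,d,"L %.1f R %.1f B %.1f"%(b[0],b[0]+b[2],b[1]+b[3]))
E
```

```text
obs L,R,B [340.6 316.5] [366.5 313.9] [353.4 329.1]
312 332   1   1   2   2   1   0   2   1   1   1   0   1   0   1   2   1   3   1   2   2   2   3   2   2   2   3   2   2   2   0   2   2   3   9  25  51  67  69  69  69
313 332   1   2   1   2   2   1   1   1   2   2   1   2   2   2   1   2   2   3   2   3   2   1   1   2   2   1   1   2   2   1   2   2   2   9  25  50  64  65  67  67
314 332   1   0   1   1   2   1   1   1   1   0   1   2   2   2   3   2   2   2   2   2   3   1   1   0   2   3   2   2   2   1   1   2   2   8  27  54  65  66  67  66
315 332   1   1   1   1   2   1   2   1   1   1   2   2   2   3   3   3   2   2   1   2   2   2   1   2   2   2   2   3   2   2   1   1   3   9  30  58  67  68  67  67
316 332   0   1   0   2   3   4   2   2   2   3   1   2   2   1   2   3   3   2   3   2   2   1   2   0   1   2   2   2   2   2   1   2   3   9  33  60  69  69  69  67
317 332   3   2   1   1   2   5   3   2   2   3   2   1   2   2   2   1   1   2   2   2   2   1   1   1   2   2   2   3   3   1   1   1   3  10  33  60  69  70  67  67
318 332   3   3   2   2   2   3   2   2 
[... 2003 characters left out ...]
   1   1   1   1   0  -1  -1   0  -1  -1   1   1   1   2   1   1   1   2   1   1   2   3   3   2   1   2   3  10  31  50  49  45  42  43  46
331 332   2   3   3   1   1   0   1   0  -1  -1  -2  -2  -2  -1  -1  -1  -1   0   1   1   1   1   2   1   1   2   3   2   2   2   1   2   7  22  40  48  45  42  42  44
-5 0.014 L 333.0 R 360.7 B 323.7
-5 0.024 L 333.4 R 361.4 B 322.5
0 0.014 L 334.4 R 362.3 B 326.6
0 0.024 L 334.6 R 362.8 B 325.0
5 0.014 L 335.8 R 363.8 B 329.3
5 0.024 L 335.8 R 364.1 B 327.2
10 0.014 L 337.3 R 365.4 B 331.9
10 0.024 L 337.1 R 365.5 B 329.4
15 0.014 L 338.8 R 367.1 B 334.3
15 0.024 L 338.4 R 366.9 B 331.4
20 0.014 L 340.2 R 368.5 B 336.4
20 0.024 L 339.7 R 368.3 B 333.1
```

```bash
python3 -m creep '[{"translation":[-4,0,10],"roll":0,"gripper":45},{"translation":[-8,0.4,25],"roll":0,"gripper":45},{"translation":[-8,0.4,38],"roll":0,"gripper":45},{"translation":[-8,0.4,46],"roll":0,"gripper":45},{"translation":[-8,0.4,46],"roll":0,"gripper":45}]'
python3 - <<'E'
from h import *
s=viewer.camera("side"); o=telemetry.get_obs(); p=o["position"]; print(p,o["grip_width"],o["ft_force"],o["moment"])
c0=np.array([305,270])
im=cv2.resize(s[270:370,305:395],(720,800),interpolation=cv2.INTER_CUBIC)[200:800]
def dr(X,col): cv2.polylines(im,[((proj("side",X)-c0+.5)*8-[0,200]).astype(int).reshape(-1,1,2)],True,col,1)
for t,col in((0,(0,0,255)),(10,(255,0,0))):
  a=np.array([0,np.sin(np.radians(t)),-np.cos(np.radians(t))]); dr(cyl(p-.024*a,a)[60:],col)
dr(cyl([.631,.0795,.011],[0,0,-1],.001,.048)[:60],(0,255,255)); dr(cyl([.631,.0795,.11],[0,0,-1],.001,.0115)[:60],(0,255,255))
cv2.imwrite("pics/pre.png",im)
E
```

```text
time: 8.65
position: [0.6298, 0.0701, 0.1888]
tool_rot: [0.709, 0.706, -0.002, -0.002]
ft_force: [0.3, 1.1, -1.6]
grip_width: 0.0505
grip_force: 12.0
[0.63068671 0.07038243 0.19002804] 0.050169876863900766 [ 0.17257454 -0.07049988 -0.70172521] [ 0.03213082 -0.07105789 -0.00354251]
```

View pics/pre.png

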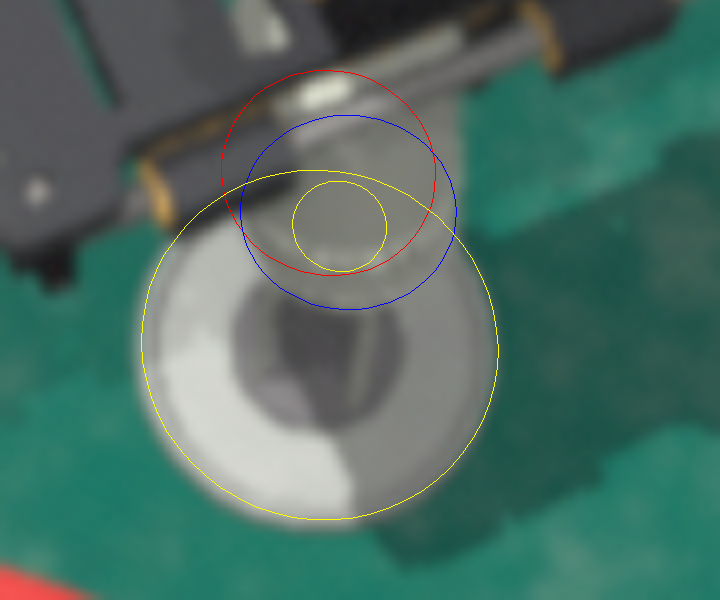

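The rim ellipse (right edge 463, bottom about 300) lies roughly over the pad (yellow, 340,227), with the cup over-rotated by about 10°. The entry margin of 12 mm is enough, so I'll lower in small steps and watch the force.

```bash
python3 -m creep '[{"translation":[0,0,6],"roll":0,"gripper":45},{"translation":[0,0,12],"roll":0,"gripper":45},{"translation":[0,0,16],"roll":0,"gripper":45},{"translation":[0,0,20],"roll":0,"gripper":45},{"translation":[0,0,20],"roll":0,"gripper":45}]' && python3 -m creep '[{"translation":[0,0,4],"roll":0,"gripper":45},{"translation":[0,0,8],"roll":0,"gripper":45},{"translation":[0,0,12],"roll":0,"gripper":45},{"translation":[0,0,12],"roll":0,"gripper":45}]'
python3 - <<'E'
from h import *
s=viewer.camera("side"); o=telemetry.get_obs(); p=o["position"]; print(p,o["grip_width"],o["ft_force"]); cv2.imwrite("pics/s5raw.png",s)
from scipy.optimize import least_squares
# right silhouette edge (green background): first column where greenness>half
f=[]
for y in range(300,332):
    g=(s[y,:,1].astype(float)-s[y,:,2]); w=g[350:385]; k=np.argmax(w>25); f.append((y,round(350+k-(w[k]-25)/(w[k]-w[k-1]+1e-9),1)))
print(f)
for t in(0,5,10,15):
  for d in(.014,.024,.034):
    a=np.array([0,np.sin(np.radians(t)),-np.cos(np.radians(t))]); X=cyl(p-d*a,a); b=box("side",X[60:]); q=proj("side",X)
    h=cv2.convexHull(q.astype(np.float32)).reshape(-1,2)
    print(t,d,"L %.1f R %.1f B %.1f"%(b[0],b[0]+b[2],b[1]+b[3]), "edge", [round(float(max(np.interp(y,[min(u[1],v[1]),max(u[1],v[1])],[u[0],v[0]] if u[1]<v[1] else [v[0],u[0]]) for u,v in zip(h,np.roll(h,-1,0)) if min(u[1],v[1])<=y<=max(u[1],v[1]))),1) for y in(302,310,318,322,326,330) if h[:,1].max()>y])
E
```

```text
time: 9.12
position: [0.631, 0.0712, 0.1704]
tool_rot: [0.708, 0.706, -0.001, -0.001]
ft_force: [0.5, 0.4, -1.1]
grip_width: 0.0503
grip_force: 12.0
time: 9.45
position: [0.6309, 0.0711, 0.1583]
tool_rot: [0.708, 0.706, -0.001, -0.001]
ft_force: [0.2, 0.5, -1.3]
grip_width: 0.0503
grip_force: 12.0
[0.63113706 0.07112798 0.15871724] 0.05053058497054258 [-0.43013432  0.25674517 -1.65664373]
[(300, np.float64(324.0)), (301, np.float64(25000000350.0)), (302, np.float64(337.0)), (303, np.float64(325.0)), (304, np.float64(341.3)), (305, np.float64(341.7)), (306, np.float64(348.7)), (307, np.float64(382.4)), (308, np.float64(379.9)), (309, np.float64(368.8)), (310, np.float64(366.2)), (311, np.float64(363.9)), (312, np.float64(362.5)), (313, np.float64(360.6)), (314, np.float64(360.3)), (315, np.float64(360.3)), (316, np.float64(360.3)), (317, np.float64(360.3)), (318, np.float64(360.3)), (319, np.float64(360.4)), (320, np.float64(360.4)), (321, np.float64(360.5)), (322, np.float64(360.5)), (323, np.float64(360.6)), (324, np.float64(360.9)), (325, np.float64(361.5)), (326, np.float64(362.6)
[... 398 characters left out ...]
 338.1 edge [359.0, 360.5, 359.6, 359.2, 358.8, 358.1]
5 0.024 L 332.9 R 359.0 B 336.3 edge [360.2, 360.5, 359.6, 359.2, 358.8, 357.4]
5 0.034 L 332.8 R 359.1 B 334.4 edge [361.0, 360.5, 359.6, 359.2, 358.5, 356.2]
10 0.014 L 334.3 R 360.2 B 340.5 edge [359.0, 360.3, 360.3, 360.2, 360.2, 360.1]
10 0.024 L 334.0 R 360.2 B 338.3 edge [360.0, 360.3, 360.3, 360.2, 360.2, 359.6]
10 0.034 L 333.8 R 360.2 B 336.1 edge [360.4, 360.3, 360.3, 360.2, 360.0, 358.5]
15 0.014 L 335.6 R 361.6 B 342.7 edge [359.0, 360.3, 360.8, 361.0, 361.3, 361.5]
15 0.024 L 335.2 R 361.4 B 340.2 edge [359.7, 360.3, 360.8, 361.0, 361.3, 361.3]
15 0.034 L 334.8 R 361.2 B 337.6 edge [359.7, 360.3, 360.8, 361.0, 361.3, 360.4]
```

Edge slope confirms about 11° over-rotation (rim towards +y), with the cup otherwise centred. I'll lower further, then push +y so that the cage turns the cup upright in the grip.

```bash
python3 -m creep '[{"translation":[0,0,4],"roll":0,"gripper":45},{"translation":[0,0,8],"roll":0,"gripper":45},{"translation":[0,0,12],"roll":0,"gripper":45},{"translation":[0,0,16],"roll":0,"gripper":45},{"translation":[0,0,16],"roll":0,"gripper":45}]' 9 && python3 -m creep '[{"translation":[0,0,4],"roll":0,"gripper":45},{"translation":[0,0,8],"roll":0,"gripper":45},{"translation":[0,0,12],"roll":0,"gripper":45},{"translation":[0,0,16],"roll":0,"gripper":45},{"translation":[0,0,16],"roll":0,"gripper":45}]'
```

```text
time: 9.92
position: [0.6311, 0.0709, 0.1422]
tool_rot: [0.708, 0.706, -0.001, -0.0]
ft_force: [0.3, 0.2, -1.1]
grip_width: 0.05
grip_force: 9.0
time: 10.33
position: [0.6311, 0.071, 0.1263]
tool_rot: [0.708, 0.706, -0.001, -0.0]
ft_force: [-0.1, -1.5, -1.2]
grip_width: 0.0507
grip_force: 9.0
```

```bash
python3 -m creep '[{"translation":[1.5,0,0],"roll":0,"gripper":45},{"translation":[3,0,0],"roll":0,"gripper":45},{"translation":[4.5,0,0],"roll":0,"gripper":45},{"translation":[6,0,0],"roll":0,"gripper":45}]' && python3 -m creep '[{"translation":[1.5,0,0],"roll":0,"gripper":45},{"translation":[3,0,0],"roll":0,"gripper":45},{"translation":[4,0,0],"roll":0,"gripper":45},{"translation":[4,0,0],"roll":0,"gripper":45}]' && python3 -m creep '[{"translation":[1,0,0],"roll":0,"gripper":45},{"translation":[2,0,0],"roll":0,"gripper":45},{"translation":[2,0,0],"roll":0,"gripper":45}]'
cat > e.py <<'E'
from h import *
s=viewer.camera("side"); o=telemetry.get_obs(); p=o["position"]; print(p,o["grip_width"],o["ft_force"])
g=s[:,:,1].astype(float)-s[:,:,2]; ys=range(300,350,2); e=[]
for y in ys:
    w=g[y,345:385]; k=np.argmax(w>25); e.append((y,round(float(345+k-(w[k]-25)/(w[k]-w[k-1]+1e-9)),1)))
print([x for x in e if 350<x[1]<375])
for t in(-5,0,5,10):
    a=np.array([0,np.sin(np.radians(t)),-np.cos(np.radians(t))]); h=cv2.convexHull(proj("side",cyl(p-.024*a,a)).astype(np.float32)).reshape(-1,2)
    E=[]
    for y in ys:
        c=[u[0]+(v[0]-u[0])*(y-u[1])/(v[1]-u[1]) for u,v in zip(h,np.roll(h,-1,0)) if min(u[1],v[1])<=y<max(u[1],v[1])]
        if c:E.append((y,round(float(max(c)),1)))
    print(t,E)
E
python3 e.py
```

```text
time: 10.67
position: [0.6318, 0.0767, 0.1274]
tool_rot: [0.708, 0.706, -0.0, 0.0]
ft_force: [0.5, -3.0, -2.7]
grip_width: 0.0503
grip_force: 9.0
time: 11.0
position: [0.6319, 0.0813, 0.1275]
tool_rot: [0.708, 0.706, 0.0, 0.0]
ft_force: [1.6, -2.9, -2.4]
grip_width: 0.0505
grip_force: 9.0
time: 11.25
position: [0.6319, 0.0832, 0.1274]
tool_rot: [0.708, 0.706, 0.0, 0.0]
ft_force: [2.5, -4.3, -3.2]
grip_width: 0.0504
grip_force: 9.0
[0.63186172 0.08313846 0.12742012] 0.050652097664321764 [ 2.21308372 -2.538037   -3.13169904]
[(322, 366.5), (324, 362.6), (326, 362.4), (328, 363.5), (330, 365.1), (332, 365.9), (334, 366.1), (336, 366.2), (338, 366.6), (340, 366.4), (342, 366.2), (344, 365.9), (346, 365.1), (348, 364.5)]
-5 [(306, 352.9), (308, 356.9), (310, 359.1), (312, 360.6), (314, 361.7), (316, 362.4), (318, 362.7), (320, 362.8), (322, 362.5), (324, 362.0), (326, 361.0), (328, 360.0), (330, 359.0), (332, 357.9), (334, 356.9), (336, 355.8), (338, 354.3), (340, 351.8)]
0 [(306, 354.2), (308, 357.4), (310, 359.4), (312, 360.7), (314, 361.6), (316, 362.1), (318, 362.4), (320, 362.3), (322, 361.8), (324, 361.3), (326, 360.8), (328, 360.3), (330, 359.7), (332, 359.2), (334, 358.7), (336, 358.1), (338, 357.2), (340, 355.8), (342, 353.5), (344, 348.2)]
5 [(306, 355.0), (308, 357.8), (310, 359.5), (312, 360.7), (314, 361.5), (316, 361.9), (318, 361.9), (320, 361.7), (322, 361.5), (324, 361.2), (326, 361.0), (328, 360.8), (330, 360.6), (332, 360.3), (334, 360.1), (336, 359.9), (338, 359.4), (340, 358.5), (342, 357.1), (344, 354.9), (346, 350.2)]
10 [(304, 350.4), (306, 355.6), (308, 358.0), (310, 359.6), (312, 360.7), (314, 361.2), (316, 361.4), (318, 361.4), (320, 361.4), (322, 361.4), (324, 361.4), (326, 361.3), (328, 361.3), (330, 361.3), (332, 361.3), (334, 361.3), (336, 361.2), (338, 361.1), (340, 360.7), (342, 359.8), (344, 358.4), (346, 356.1), (348, 351.3)]
```

```bash
python3 -m creep '[{"translation":[-1,0.6,2],"roll":0,"gripper":45},{"translation":[-2.4,0.6,5],"roll":0,"gripper":45},{"translation":[-2.4,0.6,8],"roll":0,"gripper":45},{"translation":[-2.4,0.6,11],"roll":0,"gripper":45},{"translation":[-2.4,0.6,11],"roll":0,"gripper":45}]' && python3 -m creep '[{"translation":[0,0,3],"roll":0,"gripper":45},{"translation":[0,0,6],"roll":0,"gripper":45},{"translation":[0,0,9],"roll":0,"gripper":45},{"translation":[0,0,12],"roll":0,"gripper":45},{"translation":[0,0,12],"roll":0,"gripper":45}]'
```

```text
time: 11.72
position: [0.6313, 0.0811, 0.1154]
tool_rot: [0.708, 0.706, -0.0, -0.001]
ft_force: [-1.5, -0.7, -1.1]
grip_width: 0.0508
grip_force: 9.0
time: 12.13
position: [0.6317, 0.0807, 0.1035]
tool_rot: [0.708, 0.706, -0.0, -0.001]
ft_force: [-0.6, 0.1, -0.7]
grip_width: 0.0506
grip_force: 9.0
```

```bash
python3 -m creep '[{"translation":[0,0,2],"roll":0,"gripper":45},{"translation":[0,0,4],"roll":0,"gripper":45},{"translation":[0,0,6],"roll":0,"gripper":45},{"translation":[0,0,6],"roll":0,"gripper":45}]' && python3 -m creep '[{"translation":[0,0,1.5],"roll":0,"gripper":45},{"translation":[0,0,3],"roll":0,"gripper":45},{"translation":[0,0,4],"roll":0,"gripper":45},{"translation":[0,0,4],"roll":0,"gripper":45}]'
```

```text
time: 12.47
position: [0.6319, 0.0807, 0.0979]
tool_rot: [0.708, 0.706, -0.0, -0.0]
ft_force: [-0.0, 0.8, -1.4]
grip_width: 0.0505
grip_force: 9.0
time: 12.8
position: [0.632, 0.0807, 0.0941]
tool_rot: [0.708, 0.706, -0.0, -0.0]
ft_force: [0.3, 0.1, -0.6]
grip_width: 0.0505
grip_force: 9.0
```

```bash
for i in 1; do python3 -m creep '[{"translation":[0,0,1],"roll":0,"gripper":45},{"translation":[0,0,2],"roll":0,"gripper":45},{"translation":[0,0,2],"roll":0,"gripper":45},{"translation":[0,0,2],"roll":0,"gripper":45}]'; done; python3 -m creep '[{"translation":[0,0,1],"roll":0,"gripper":45},{"translation":[0,0,2],"roll":0,"gripper":45},{"translation":[0,0,2],"roll":0,"gripper":45},{"translation":[0,0,2],"roll":0,"gripper":45}]'
```

```text
time: 13.13
position: [0.6322, 0.0807, 0.0923]
tool_rot: [0.708, 0.706, -0.0, -0.0]
ft_force: [-0.4, -0.3, -0.6]
grip_width: 0.0505
grip_force: 9.0
time: 13.47
position: [0.6321, 0.0807, 0.0903]
tool_rot: [0.708, 0.706, -0.0, -0.0]
ft_force: [0.4, -0.5, -1.0]
grip_width: 0.0507
grip_force: 9.0
```

```bash
python3 -m creep '[{"translation":[0,0,1],"roll":0,"gripper":45},{"translation":[0,0,2],"roll":0,"gripper":45},{"translation":[0,0,2],"roll":0,"gripper":45},{"translation":[0,0,2],"roll":0,"gripper":45}]'; python3 -c "
from rig import telemetry as t;print(t.get_obs()['ft_force'])"
```

```text
time: 13.8
position: [0.6321, 0.0807, 0.0882]
tool_rot: [0.708, 0.706, -0.0, -0.0]
ft_force: [-0.5, -0.2, -1.9]
grip_width: 0.0506
grip_force: 9.0
[-0.47933423 -0.20083556 -1.87962734]
```

```bash
python3 -m creep '[{"translation":[0,0,1],"roll":0,"gripper":45},{"translation":[0,0,1.5],"roll":0,"gripper":45},{"translation":[0,0,1.5],"roll":0,"gripper":45},{"translation":[0,0,1.5],"roll":0,"gripper":45}]' | sed -n '2p;4p'; python3 -m creep '[{"translation":[0,0,1],"roll":0,"gripper":45},{"translation":[0,0,1.5],"roll":0,"gripper":45},{"translation":[0,0,1.5],"roll":0,"gripper":45},{"translation":[0,0,1.5],"roll":0,"gripper":45}]' | sed -n '2p;4p'
```

```text
position: [0.6322, 0.0807, 0.0868]
ft_force: [-0.1, -0.4, -1.4]
position: [0.6323, 0.0807, 0.0854]
ft_force: [0.1, -0.3, -0.8]
```

```bash
python3 -m creep '[{"translation":[0,0,1],"roll":0,"gripper":45},{"translation":[0,0,1.5],"roll":0,"gripper":45},{"translation":[0,0,1.5],"roll":0,"gripper":45},{"translation":[0,0,1.5],"roll":0,"gripper":45}]' | sed -n '2p;4p'; python3 -m creep '[{"translation":[0,0,1],"roll":0,"gripper":45},{"translation":[0,0,1.5],"roll":0,"gripper":45},{"translation":[0,0,1.5],"roll":0,"gripper":45},{"translation":[0,0,1.5],"roll":0,"gripper":45}]' | sed -n '2p;4p'
```

```text
position: [0.6322, 0.0807, 0.0854]
ft_force: [-2.1, -0.2, 7.2]
position: [0.6323, 0.0805, 0.0847]
ft_force: [-4.3, -0.9, 10.6]
```

Floor contact felt at TCP z 0.0854 (10 N upward). I'll relax the load, soften the grip so the cup settles on the pad, and look.

```bash
python3 -m creep '[{"translation":[0,-0.5,-0.8],"roll":0,"gripper":45},{"translation":[0,-0.5,-1.6],"roll":0,"gripper":45},{"translation":[0,-0.5,-1.6],"roll":0,"gripper":45},{"translation":[0,-0.5,-1.6],"roll":0,"gripper":45}]' 3
python3 - <<'E'
from h import *
s=viewer.camera("side"); o=telemetry.get_obs(); p=o["position"]; print(p,o["grip_width"],o["ft_force"])
im=cv2.resize(s[285:375,300:390],(600,600),interpolation=cv2.INTER_CUBIC); f=600/90
for t,col in((0,(0,0,255)),):
  a=np.array([0,0,-1.])
  for X in (cyl([.631,.0805,.113],a)[:60],cyl([.631,.0805,.113],a)[60:]): cv2.polylines(im,[((proj("side",X)-[300,285]+.5)*f).astype(int).reshape(-1,1,2)],True,col,1)
cv2.imwrite("pics/seat.png",im)
E
```

```text
time: 15.47
position: [0.6322, 0.0806, 0.0845]
tool_rot: [0.708, 0.706, 0.0, 0.0]
ft_force: [-0.0, -0.5, 4.8]
grip_width: 0.05
grip_force: 3.0
[0.63216911 0.08061179 0.08440625] 0.05064733393817256 [-0.31745905  0.86104017  4.76795694]
```

View pics/seat.png

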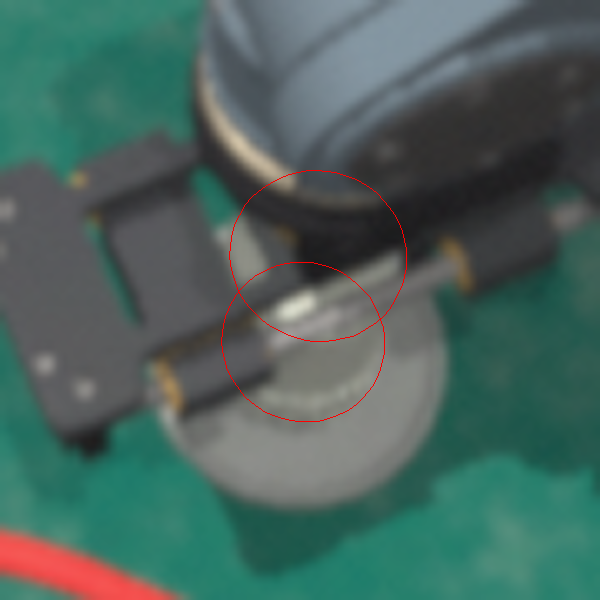

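The cup rim and floor match the seated model. Opening slowly and backing straight up.

```bash
python3 -m creep '[{"translation":[0,0,0],"roll":0,"gripper":53},{"translation":[0,0,0],"roll":0,"gripper":56},{"translation":[0,0,0],"roll":0,"gripper":60},{"translation":[0,0,0],"roll":0,"gripper":70},{"translation":[0,0,0],"roll":0,"gripper":82}]' && python3 -m creep '[{"translation":[0,0,0],"roll":0,"gripper":82},{"translation":[0,0,0],"roll":0,"gripper":82},{"translation":[0,0,0],"roll":0,"gripper":82},{"translation":[0,0,0],"roll":0,"gripper":82}]' && python3 -m creep '[{"translation":[0,0,-8],"roll":0,"gripper":82},{"translation":[0,0,-25],"roll":0,"gripper":82},{"translation":[0,0,-50],"roll":0,"gripper":82},{"translation":[0,0,-80],"roll":0,"gripper":82},{"translation":[0,0,-110],"roll":0,"gripper":82}]' && python3 -m creep '[{"translation":[-30,-10,-20],"roll":0,"gripper":82},{"translation":[-65,-30,-20],"roll":0,"gripper":82},{"translation":[-95,-50,-20],"roll":0,"gripper":82},{"translation":[-125,-70,-20],"roll":0,"gripper":82},{"translation":[-150,-90,-20],"roll":0,"gripper":82}]'
python3 - <<'E'
from h import *
a=np.array([0,0,-1.]); M={}
for n in("side","top"):
    im=viewer.camera(n); cv2.imwrite(f"pics/end_{n}.png",im)
    print(n,"model",box(n,cyl([.631,.080,.113],a)),[(np.round(d["bbox"],1),round(d["p"],2)) for d in viewer.recognise(n,"cup")[:3]],[(np.round(d["bbox"],1),round(d["p"],2)) for d in viewer.recognise(n,"free_post")[:2]])
print(telemetry.get_obs()["position"])
E
```

```text
time: 15.93
position: [0.6314, 0.0808, 0.0835]
tool_rot: [0.708, 0.706, -0.0, -0.0]
ft_force: [0.1, -0.2, -0.4]
grip_width: 0.0662
grip_force: 0.0
time: 16.27
position: [0.6317, 0.0807, 0.084]
tool_rot: [0.708, 0.706, 0.0, 0.0]
ft_force: [1.2, -0.6, 0.7]
grip_width: 0.081
grip_force: 0.0
time: 16.68
position: [0.6312, 0.0807, 0.1952]
tool_rot: [0.708, 0.706, -0.0, -0.0]
ft_force: [0.3, 0.5, 0.6]
grip_width: 0.0818
grip_force: 0.0
time: 17.1
position: [0.5405, -0.0708, 0.215]
tool_rot: [0.708, 0.706, 0.0, 0.001]
ft_force: [-0.4, -0.9, 0.4]
grip_width: 0.0822
grip_force: 0.0
side model [332.7 309.8  27.7  37.7] [(array([331.7, 314. ,  26.2,  34.5]), 0.74), (array([393. , 218.1,  26.7,  21.8]), 0.72)] [(array([320.5, 319. ,  48.1,  44.2]), 0.58)]
top model [203.7 204.1  31.2  34. ] [(array([202.7, 205.8,  29.4,  33.3]), 0.77)] [(array([202.7, 205.6,  35.3,  41.5]), 0.6)]
[ 0.54211633 -0.06860601  0.21447859]
```

```bash
python3 - <<'E'
from h import *
s=cv2.imread("pics/end_side.png").astype(int); g=s[:,:,1]-s[:,:,2]
for y in range(304,322,2):
    w=np.where(g[y,325:375]<25)[0]; print(y,(325+w.min(),325+w.max()) if len(w) else None)
a=np.array([0,0,-1.]); q=proj("side",cyl([.631,.080,.113],a))[:60]
print([(y,q[abs(q[:,1]-y)<1.2,0].round(0)) for y in(311,314,318)])
for n,bs in(("side",[("bottle",250,298,285,335),("cleaner",397,252,430,290),("tape",390,212,422,245),("drycup",324,228,357,278)]),("top",[("bottle",258,146,287,182),("cleaner",238,303,275,338),("tape",293,327,328,362)])):
    A=cv2.imread(f"pics/{n}0.png").astype(int);B=cv2.imread(f"pics/end_{n}.png").astype(int)
    for k,x0,y0,x1,y1 in bs: print(n,k,np.abs(A-B)[y0:y1,x0:x1].mean().round(1))
for c in("side","top"):
  for k in("flux_bottle","tip_cleaner","tape_1"): print(c,k,[np.round(d["bbox"]) for d in viewer.recognise(c,k)[:1]])
E
```

```text
304 None
306 None
308 None
310 None
312 (np.int64(341), np.int64(350))
314 (np.int64(338), np.int64(354))
316 (np.int64(336), np.int64(356))
318 (np.int64(334), np.int64(357))
320 (np.int64(332), np.int64(358))
[(311, array([342., 343., 344., 346., 347., 348., 350., 351., 352., 354., 339.,
       340., 342.])), (314, array([356., 357., 336., 337., 338.])), (318, array([359., 360., 334., 335.]))]
side bottle 0.9
side cleaner 18.7
side tape 8.8
side drycup 19.6
top bottle 5.1
top cleaner 42.3
top tape 11.4
side flux_bottle [array([260., 304.,  23.,  27.])]
side tip_cleaner [array([401., 258.,  25.,  32.])]
side tape_1 [array([392., 218.,  26.,  27.])]
top flux_bottle [array([263., 152.,  19.,  25.])]
top tip_cleaner [array([262., 150.,  20.,  29.])]
top tape_1 [array([299., 326.,  25.,  34.])]
```

```bash
python3 -c "
from rig import hand_in; print(hand_in())"
```

```text
the job is handed in; nothing more can be done
None
```

The rinsed cup is mouth down on the empty post, standing straight with its floor resting on the rubber pad. I felt contact before letting go, then handed the job in at about 18 s; after the release the arm partly hid the dry cup, tip cleaner and tape from the cameras, but nothing sign of them moving showed.

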